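Dispense the grinding balls

ROBOT

A 6-joint arm with a two-finger parallel gripper is mounted at the origin on the work surface. World frame = base frame: x ahead of the robot, y to its left, z up, the work surface at z = 0. Lengths are in m, angles in rad, forces in N, time in s.
With the tool pointing down it reaches from about 0.375 to 0.9 m from the base axis. Payload 3.1 kg.
Tool frame: the origin (TCP) lies between the finger pads; the fingertips stand 8 mm ahead of it and the grasp point (between the pads) lies 11 mm behind it (bot.tip_extent is the y of the fingertips in the tool frame, in m); y points along the fingers, x is the direction in which the jaws open and shut, and the axes are right-handed (so a half turn about y gives the same grasp; the last joint's range is limited). The gripper opens to 87 mm and grips with 3 to 60 N. Pads are 19 mm wide; open, the fingers measure 117 mm over their backs; the gripper's body (75 mm by 190 mm) begins 51 mm behind the grasp point.
Start: joints at [-1.417, 0.527, 1.433, -0, 1.181, -0.178], TCP at [0.204, -0.591, 0.231] pointing down, gripper open.
Joint ranges: [-3.08, 3.08], [-0.75, 2.2], [0.22, 2.44], [-1.43, 4.57], [0, 2.65], [-2.85, 2.85]. Speed limits (rad/s): [2.79, 2.79, 3.14, 3.14, 3.14, 3.14].

INTERFACE

Orientations are given as a unit quaternion [w, x, y, z].
In Python, from workcell import bot gives the robot as it stands. The module is installed in compiled form; this text tells all that it offers.
- The arm moves only by the shell command python3 -m inch 'ROWS' [FORCE]. ROWS is JSON, a list of rows, each a list of 7 numbers: the shift along the world's x, y, z each as a share of 0.12 m, from -1 to 1, then the turn, a rotation vector about the world's x, y, z each as a share of pi/4 rad, from -1 to 1, then the gripper's target within -1 to 1 (shut at 1, half-way at 0, fully open at -1). In form: [[dx, dy, dz, ax, ay, az, fingers], ...]. A call has 1 to 12 rows; each row shifts and turns the pose as measured when the row begins; what a row does not reach is not made up. A row lasts 1/10 s, in which the tool goes at most 50 mm and 8.59 degrees, less where a joint would pass 70% of its speed; a pose out of reach is approached as far as the arm can. A call with a number of a shift or a turn outside -1 to 1 is refused whole. A call with a gripper value outside its range is refused whole. The fingers move at their own pace and stop on an object; FORCE is the grip in N (left out, the last holds). Time passes only in rows, so rows that do not move let the fingers close. It gives the time, the measured TCP pose, the force and the opening at its end, in the units of the state.
- bot.observe(): the state, without advancing time (a new reading comes with each control period).
- bot.read_camera(name): name is "scene" or "side" or "wrist"; returns a dict with "pixels" (400x640x3 uint8, red, green, blue), "z_map" (400x640 float32, m along the optical axis (not along the pixel's ray), 0 where there is no reading), "camera_matrix" (3x3 intrinsics, pixels), "D" ([k1, k2, p1, p2, k3] as OpenCV has them; the pictures are not rectified), "rvec" (rotation vector, rad) and "tvec" (3), from world to camera coordinates, as OpenCV has them. Camera axes: x right, y down, z forward; pixel columns grow to the right and rows downward; lengths in m; the calibration is good to about 2 mm. A picture is of the moment at which its call begins.
- bot.close_job(): hands the job in, once; it reports no verdict.
The state is a dict: "t": time; "joints": joint angles; "qd": joint speeds; "tau": joint torques, N m; "tcp_pos": TCP position; "orientation": TCP orientation; "ft_force": force on the tool from outside, world axes, zero at the start; "torque": the same for the moment, N m; "finger_gap": opening from 0.0 (shut) to 1.0 (fully open).
Only numpy, scipy, OpenCV 4.12 (cv2) and the standard library are available. Lean on these libraries where they do the work, as an engineer would, in place of code of your own. Each camera call takes 0.05 s, during which the arm holds its last target.

TASK

Take the cup out of the tray and stand it upright on the dispenser's base plate, under the hopper's outlet. Then slide the shutter open so that all six grinding balls drop into the cup, and slide it fully shut again. Leave the cup of balls standing there, and do not disturb the bottle, the six-compartment dish or the tip box.

Things in the scene. Friction and masses are not known exactly. Their poses are not given: they have to be found in the camera images.
- stand: Ball dispenser, fixed. Origin on the bench top (z = 0) straight below the outlet; own z up, own -x its open front (robot's side), own +y left as the robot sees it. Base plate 150 x 130 x 6 mm (own x -60 to +90 mm). Two uprights, 12 mm square, 274 mm tall, at the back (own x 70, y +-50 mm) carry the hopper.
- mark (a point): Centre of the flat round dark mark, 62 mm across, on the base plate's top (6 mm above the bench) straight below the outlet: the cup's place. The hopper hangs low above it, so the hand does not fit from straight above: bring the cup in from the open front, hand leaning about 40 to 45 degrees, fingers pointing forward (own +x) and down, and back out the same way.
- hopper_top (a point): Centre of the open top of the hopper, 288 mm above the bench. The hopper is narrow, clear in front and behind: own x -24 to +24 mm, 104 mm wide in own y at the top, tapering to a 40 mm opening at the shutter, 182 mm above the bench.
- outlet (a point): Centre of the lower edge of the square outlet skirt (46 mm outside, 40 mm inside), 160 mm above the bench, straight above the stand's origin. Over it run the two shutter rails: own x +-28 mm, own y -40 to +110 mm, 172 to 184 mm above the bench.
- shutter_knob (a point): Grip point on the shutter's knob, an upright black round post 16 mm in diameter, its top 224 mm above the bench, standing on the shutter plate (top face at 182 mm). The point is on its axis, 203 mm up; with the shutter shut it is 125 mm along the stand's own +y from the outlet axis. Free above: grip it from straight above, fingers closing along the stand's own x.
- shutter (a joint): Sliding shutter plate under the hopper: 0 is fully shut, grows as it is drawn along the stand's own +y, stop at 0.055 m (fully open). The outlet is entirely clear from 0.048 m. It has about 2 N of friction, no spring, stays where left.
- tray: Shallow white tray, fixed, 170 x 170 mm, walls 20 mm high and 4 mm thick, floor 4 mm thick; origin at the centre of its underside, on the bench.
- cup: Plain round straight-sided aluminium cup, open at the top, 58 mm outside diameter, 100 mm tall, walls 3 mm, bottom 4 mm, 75 to 155 g; it starts upright on the tray's floor. Origin at the centre of its underside, z up its axis.
- bottle: Bystander: white plastic bottle with a cap, 60 mm in diameter, 150 mm tall, standing; origin at the centre of its underside.
- dish: Bystander: open grey dish with six square compartments, 86 x 128 x 20 mm, walls 3 mm, standing on the bench; origin at the centre of its underside.
- tipbox: Bystander: grey closed tip box with a clear lid, 80 x 118 x 57 mm; origin at the centre of its underside.
- ball1_center (a point): Centre of steel grinding ball 1 of 6, 16 mm in diameter, 17 g; all six start in the hopper, resting on the shut shutter.
- ball2_center (a point): Centre of steel grinding ball 2 of 6, 16 mm in diameter, 17 g; all six start in the hopper, resting on the shut shutter.
- ball3_center (a point): Centre of steel grinding ball 3 of 6, 16 mm in diameter, 17 g; all six start in the hopper, resting on the shut shutter.
- ball4_center (a point): Centre of steel grinding ball 4 of 6, 16 mm in diameter, 17 g; all six start in the hopper, resting on the shut shutter.
- ball5_center (a point): Centre of steel grinding ball 5 of 6, 16 mm in diameter, 17 g; all six start in the hopper, resting on the shut shutter.
- ball6_center (a point): Centre of steel grinding ball 6 of 6, 16 mm in diameter, 17 g; all six start in the hopper, resting on the shut shutter.
Things that resemble listed ones, but are neither listed nor needed, are in the scene too. What is shaped like the cup but red is not meant.

How it is judged:
By the outcome, as a careful person would: the job done as asked, in the order asked, and still so for the second after the job is handed in, with the robot touching nothing.
It also fails if it takes over 50 s, if anything falls off the work surface, if the arm or the gripper's body presses on something with over 40 N, if the wrist force passes 120 N, or if a joint passes its speed limit or range.

## Working session

There is one attempt and no reset: what is moved stays moved. The work goes in short steps, Python scripts to look and compute and a shell command to move; the robot and the scene stay as the last step left them, time stands still between calls to the robot, and variables do not carry over. Pictures are saved under pics/ and viewed, and the job is handed in when it is done.

```bash
mkdir -p pics
cat > h.py <<'E'
import numpy as np, cv2
from workcell import bot
def cam(n):
    c=bot.read_camera(n); np.savez('%s.npz'%n,**c); return c
def save(c,f): cv2.imwrite('pics/'+f,cv2.cvtColor(c['pixels'],cv2.COLOR_RGB2BGR))
def load(n): return dict(np.load('%s.npz'%n))
def RT(c):
    return cv2.Rodrigues(np.array(c['rvec'],float))[0],np.array(c['tvec'],float).ravel()
def ray(c,uv):
    p=cv2.undistortPoints(np.array(uv,float).reshape(-1,1,2),c['camera_matrix'],np.array(c['D'],float)).reshape(-1,2)
    R,t=RT(c); d=np.c_[p,np.ones(len(p))]@R; return -R.T@t,d
def plane(c,uv,z):
    o,d=ray(c,uv); return o+d*((z-o[2])/d[:,2])[:,None]
def dep(c,uv):
    o,d=ray(c,uv); uv=np.array(uv).reshape(-1,2).astype(int); z=c['z_map'][uv[:,1],uv[:,0]]; return o+d*z[:,None]
def cloud(c):
    v,u=np.mgrid[0:400,0:640]; return dep(c,np.c_[u.ravel(),v.ravel()]).reshape(400,640,3)
E
python3 - <<'E'
from h import *
for n in ['scene','side','wrist']:
    c=cam(n); save(c,n+'0.png'); o,d=ray(c,[[320,200]]); print(n,o,d)
s=bot.observe(); print(s)
E
```

```text
scene [ 1.34840796 -0.27731358  1.47335398] [[-0.5162068   0.23652341 -0.82363132]]
side [0.74576771 0.90828115 0.83475823] [[-0.1728376  -0.7862397  -0.59330264]]
wrist [ 0.26759108 -0.56782213  0.38369899] [[-0.21459864 -0.07583696 -0.97385847]]
{'t': 0.15, 'joints': array([-1.41649742e+00,  5.28287026e-01,  1.43360937e+00, -2.22115964e-05,
        1.18142343e+00, -1.78480782e-01]), 'qd': array([ 7.38678499e-04, -3.15394009e-03, -2.60248437e-03,  2.97926994e-04,
       -6.39415877e-04, -6.71107870e-05]), 'tau': array([ 1.14087514e-03, -4.40430558e+01, -1.76843065e+01,  6.33808575e-02,
        5.52605116e-02, -9.92620403e-05]), 'tcp_pos': array([ 0.20411575, -0.59013875,  0.22977485]), 'orientation': array([ 0.57633956, -0.57547574,  0.41071214, -0.40984867]), 'ft_force': array([-0.11577778,  0.43350708,  0.61360819]), 'torque': array([-0.00328212,  0.00214249, -0.01192838]), 'finger_gap': 0.9979909118729511}
```

View pics/scene0.png

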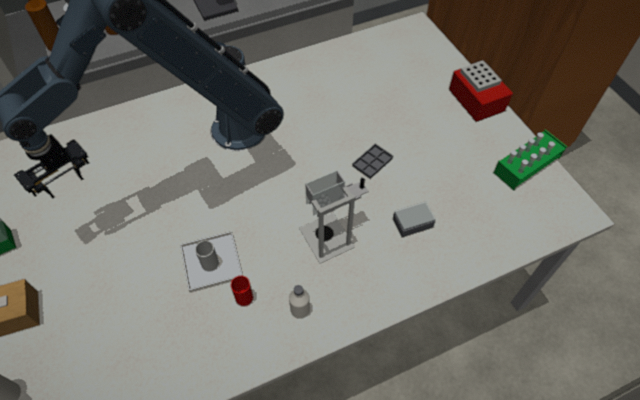

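View pics/side0.png

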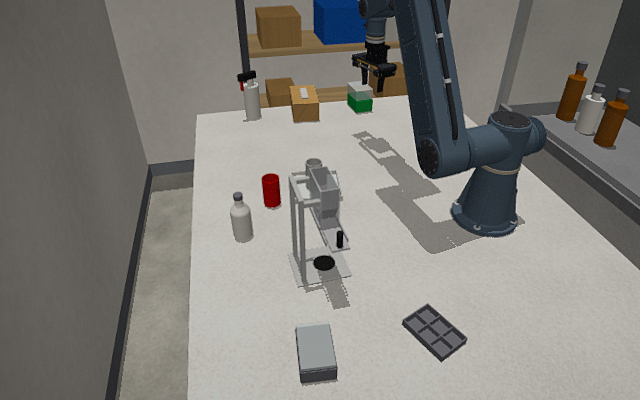

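View pics/wrist0.png

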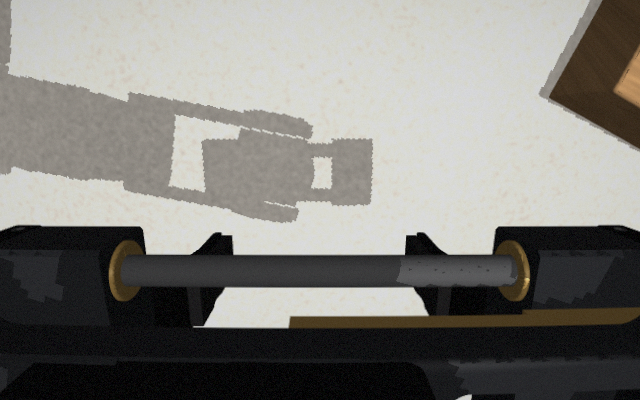

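The scene view shows the cup in the tray at about (206,256), the red decoy at (241,291), and the bottle at (299,301). The stand is at (325,235) with its dark mark at (324,233) and the knob at (362,183). The side view shows the mark at (324,263) and the knob at (340,239). Next I measure these.

Run:
```python
from h import *
c=load('scene'); s=load('side')
def show(n,c,r,k):
    x0,y0,x1,y1=r; im=c['pixels'][y0:y1,x0:x1]; cv2.imwrite('pics/'+n,cv2.cvtColor(cv2.resize(im,None,fx=k,fy=k,interpolation=cv2.INTER_CUBIC),cv2.COLOR_RGB2BGR))
show('z_scene.png',c,(170,140,450,330),2.8); show('z_side.png',s,(220,150,360,300),4)
for n,cc in (('scene',c),('side',s)):
    P=cloud(cc); hsv=cv2.cvtColor(cc['pixels'],cv2.COLOR_RGB2HSV)
    dark=(cc['pixels'].max(2)<50)
    # stand region
    reg=np.zeros((400,640),bool)
    if n=='scene': reg[170:245,310:375]=1
    else: reg[225:275,305:350]=1
    k,l,st,ce=cv2.connectedComponentsWithStats((dark&reg).astype(np.uint8))
    for i in range(1,k):
        if st[i,4]>15:
            m=l==i; q=P[m]; ct,_=cv2.findContours(m.astype(np.uint8),0,1)
            print(n,st[i],ce[i],'med',np.median(q,0),'min',q.min(0),'max',q.max(0), 'onplane6mm',plane(cc,[ce[i]],.006))
# cup top: points z 0.09-0.115 in scene around (206,250)
P=cloud(c); Q=P[235:275,190:222].reshape(-1,3); Q=Q[(Q[:,2]>.098)&(Q[:,2]<.112)]
print('cup rim',len(Q),Q.min(0),Q.max(0),cv2.minEnclosingCircle(Q[:,:2].astype(np.float32)))
# hopper top
for n,cc,r in (('scene',c,(295,160,380,225)),('side',s,(280,150,360,260))):
    P=cloud(cc)[r[1]:r[3],r[0]:r[2]].reshape(-1,3); 
    Q=P[(P[:,2]>.28)&(P[:,2]<.297)]; print(n,'hop',len(Q),Q.min(0),Q.max(0)); print(cv2.minAreaRect(Q[:,:2].astype(np.float32)))
```

```text
scene [359 170  15   8  19] [366.         173.57894737] med [0.40364122 0.33538995 0.01618477] min [0.37290708 0.32223772 0.006346  ] max [0.41925729 0.35740538 0.02219981] onplane6mm [[0.39339581 0.3401254  0.006     ]]
scene [360 179   4   9  31] [361.74193548 183.32258065] med [0.55430642 0.22426648 0.21396144] min [0.54901966 0.22013004 0.18946652] max [0.56047997 0.22912876 0.22906313] onplane6mm [[0.42532622 0.30675103 0.006     ]]
scene [324 226   9  15 108] [327.39814815 232.75      ] med [0.56015744 0.111578   0.00819248] min [ 0.5274185   0.09043602 -0.00120663] max [0.58281628 0.12753085 0.01446528] onplane6mm [[0.55805387 0.11155285 0.006     ]]
scene [316 229   3   8  16] [316.875  232.1875] med [0.54467217 0.0783979  0.00731689] min [ 5.32032206e-01  4.79966882e-02 -2.24949747e-04] max [0.62415942 0.08571664 0.17170513] onplane6mm [[0.54161122 0.08092513 0.006     ]]
side [337 231   6  17  98] [339.5        238.84693878] med [0.55225447 0.23142773 0.20833429] min [0.54531081 0.22207787 0.18440804] max [0.55833134 0.23449099 0.22631289] onplane6mm [[0.49003263 0.01286797 0.006     ]]
side [314 256  21  15 250] [323.76  262.728] med [0.55822638 0.10069163 0.00631142] min [0.52986473 0.06976179 0.002195  ] max [0.74576771 0.90828115 0.83475823] onplane6mm [[0.55799294 0.09964501 0.006     ]]
cup rim 92 [ 0.47463011 -0.30529808  0.0982797 ] [ 0.53642905 -0.24762126  0.11170251] ((0.5055295825004578, -0.2773953080177307), 0.03100021369755268)
scene hop 251 [0.52963558 0.04679612 0.28003056] [0.63748528 0.15403763 0.29615143]
((0.5833955407142639, 0.10089649260044098), (0.10520733892917633, 0.10797298699617386), 1.599047303199768)
side hop 251 [0.53300224 0.04282802 0.28023141] [0.58564937 0.15230292 0.29070357]
((0.5593171119689941, 0.09797656536102295), (0.04892925173044205, 0.10828567296266556), 2.7724645137786865)
```

View pics/z_scene.png

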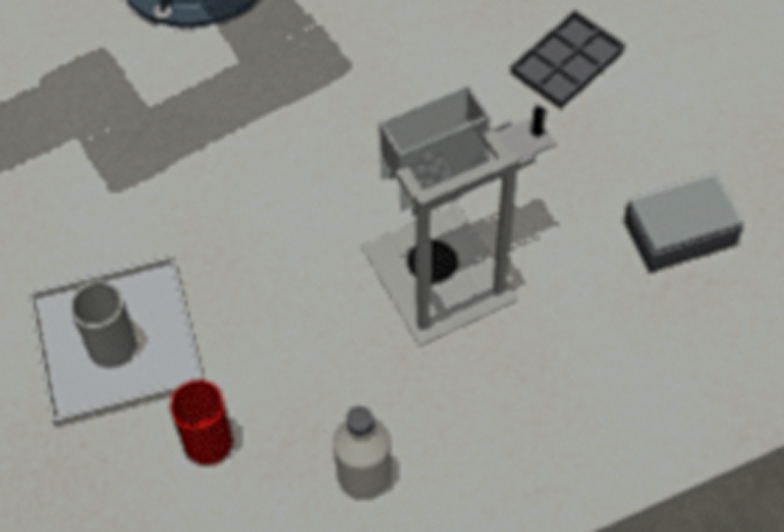

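View pics/z_side.png

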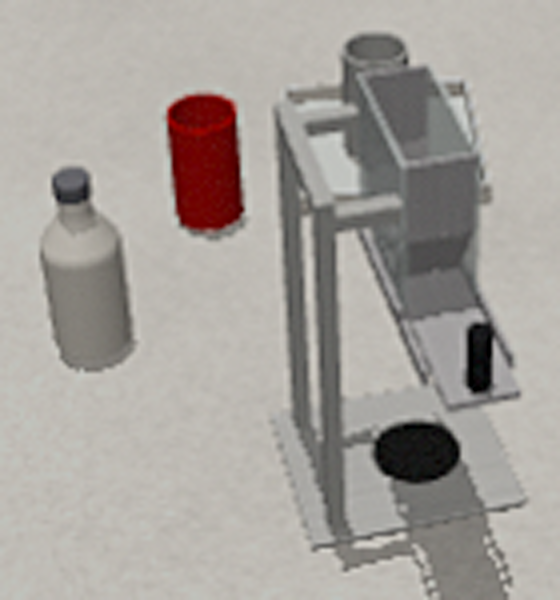

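Stand: mark centre is at about (0.558, 0.100) and yaw about 2.7°. The knob at about (0.552, 0.225) agrees with its expected 125 mm offset. The cup axis is at about (0.505, -0.277). Next I refine these and compute the tool turns.

```bash
cat >> h.py <<'E'
from scipy.spatial.transform import Rotation as Ro
def Rt(o): return Ro.from_quat(np.roll(o,-1))
PSI=np.radians(2.6)
def target(lean,psi=PSI,s=1,down=False):
    y=np.array([np.sin(lean)*np.cos(psi),np.sin(lean)*np.sin(psi),-np.cos(lean)])
    x=s*np.array([-np.sin(psi),np.cos(psi),0]); return Ro.from_matrix(np.c_[x,y,np.cross(x,y)])
def delta(pos,R):
    st=bot.observe(); d=(np.array(pos)-st['tcp_pos']); r=(R*Rt(st['orientation']).inv()).as_rotvec()
    print('t %.2f tcp %s d/0.12 %s  rot/45deg %s (deg %.1f) F %s gap %.3f'%(st['t'],st['tcp_pos'].round(4),(d/.12).round(3),(r/(np.pi/4)).round(3),np.degrees(np.linalg.norm(r)),st['ft_force'].round(1),st['finger_gap'])); print('j',st['joints'].round(2))
E
python3 - <<'E'
from h import *
c=load('scene'); s=load('side'); w=load('wrist')
o1,d1=ray(c,[[361.74,183.32]]); o2,d2=ray(s,[[339.5,238.85]])
A=np.c_[d1[0],-d2[0]]; k=np.linalg.lstsq(A,o2-o1,rcond=None)[0]; print('knob',o1+k[0]*d1[0],o2+k[1]*d2[0])
st=bot.observe(); R=Rt(st['orientation']); print(R.as_matrix().round(2)); print('cam in tool',R.inv().apply(ray(w,[[320,200]])[0]-st['tcp_pos']))
for sg in (1,-1):
    for L in (0,42,45): print(sg,L); delta([.5,-.277,.08],target(np.radians(L),s=sg))
# hopper rect from side, edges; mark contour
for n,cc,r in (('side',s,(280,150,360,260)),('scene',c,(295,160,365,225))):
    P=cloud(cc)[r[1]:r[3],r[0]:r[2]].reshape(-1,3); Q=P[(P[:,2]>.284)&(P[:,2]<.292)&(P[:,0]<.595)]; print(n,cv2.minAreaRect(Q[:,:2].astype(np.float32)))
# white-cup rim via side
for n,cc,r in (('red',c,(228,270,256,308)),('bottle',c,(285,283,313,320))):
    Q=cloud(cc)[r[1]:r[3],r[0]:r[2]].reshape(-1,3); Q=Q[Q[:,2]>.09]; print(n,Q.min(0),Q.max(0))
# plate corners
P=cloud(s); 
# uprights from scene: z .1-.16, x>.6
for n,cc in (('scene',c),('side',s)):
    P=cloud(cc).reshape(-1,3); Q=P[(P[:,2]>.08)&(P[:,2]<.2)&(P[:,0]>.61)&(P[:,0]<.66)&(P[:,1]>.03)&(P[:,1]<.19)]
    for sel in (Q[Q[:,1]<.1],Q[Q[:,1]>.1]): print(n,'upr',len(sel),np.median(sel,0) if len(sel) else '')
E
```

```text
knob [0.55061443 0.22746909 0.20517893] [0.5513705  0.227633   0.20476854]
[[ 0.33 -0.    0.95]
 [-0.95  0.    0.33]
 [-0.   -1.    0.  ]]
cam in tool [-0.00061831 -0.15390403  0.06732723]
1 0
t 0.15 tcp [ 0.2041 -0.5901  0.2298] d/0.12 [ 2.466  2.609 -1.248]  rot/45deg [ 0.000e+00 -3.000e-03  3.634e+00] (deg 163.5) F [-0.1  0.4  0.6] gap 0.998
j [-1.42  0.53  1.43 -0.    1.18 -0.18]
1 42
t 0.15 tcp [ 0.2041 -0.5901  0.2298] d/0.12 [ 2.466  2.609 -1.248]  rot/45deg [-1.3   -0.252  3.412] (deg 164.7) F [-0.1  0.4  0.6] gap 0.998
j [-1.42  0.53  1.43 -0.    1.18 -0.18]
1 45
t 0.15 tcp [ 0.2041 -0.5901  0.2298] d/0.12 [ 2.466  2.609 -1.248]  rot/45deg [-1.389 -0.269  3.379] (deg 164.8) F [-0.1  0.4  0.6] gap 0.998
j [-1.42  0.53  1.43 -0.    1.18 -0.18]
-1 0
t 0.15 tcp [ 0.2041 -0.5901  0.2298] d/0.12 [ 2.466  2.609 -1.248]  rot/45deg [-0.002 -0.    -0.366] (deg 16.5) F [-0.1  0.4  0.6] gap 0.998
j [-1.42  0.53  1.43 -0.    1.18 -0.18]
-1 42
t 0.15 tcp [ 0.2041 -0.5901  0.2298] d/0.12 [ 2.466  2.609 -1.248]  rot/45deg [ 0.174 -0.92  -0.35 ] (deg 45.0) F [-0.1  0.4  0.6] gap 0.998
j [-1.42  0.53  1.43 -0.    1.18 -0.18]
-1 45
t 0.15 tcp [ 0.2041 -0.5901  0.2298] d/0.12 [ 2.466  2.609 -1.248]  rot/45deg [ 0.186 -0.985 -0.348] (deg 47.8) F [-0.1  0.4  0.6] gap 0.998
j [-1.42  0.53  1.43 -0.    1.18 -0.18]
side ((0.5593171119689941, 0.09797656536102295), (0.04892925173044205, 0.10828567296266556), 2.7724645137786865)
scene ((0.5573668479919434, 0.10034829378128052), (0.052639760076999664, 0.1058281660079956), 2.9388442039489746)
red [ 0.63027357 -0.27731358  0.09000886] [ 1.34840796 -0.1895852   1.47335398]
bottle [ 0.74085431 -0.27731358  0.09025513] [ 1.34840796 -0.0485825   1.47335398]
scene upr 108 [0.63396392 0.05208392 0.14639381]
scene upr 112 [0.62789353 0.15113721 0.14359733]
side upr 186 [0.63238949 0.05619189 0.14344558]
side upr 211 [0.62710902 0.15591502 0.14592515]
```

```bash
sed -i 's/radians(2.6)/radians(3.0)/' h.py
python3 -m inch '[[0.19,0.26,0,0.03,-0.153,-0.058,-1],[0.19,0.26,0,0.03,-0.153,-0.058,-1],[0.19,0.26,0,0.03,-0.153,-0.058,-1],[0.19,0.26,0,0.03,-0.153,-0.058,-1],[0.19,0.26,0,0.03,-0.153,-0.058,-1],[0.19,0.26,0,0.03,-0.153,-0.058,-1],[0.19,0.26,0,0,0,0,-1],[0.19,0.26,0,0,0,0,-1],[0.19,0.26,0,0,0,0,-1],[0.19,0.26,0,0,0,0,-1]]' 15
python3 - <<'E'
from h import *
L=np.radians(42); d=np.array([np.sin(L)*np.cos(PSI),np.sin(L)*np.sin(PSI),-np.cos(L)])
g=np.array([.5055,-.277,.072])
delta(g-.109*d,target(L,s=-1)); delta(g+.011*d,target(L,s=-1))
E
```

```text
t: 1.15
tcp_pos: [0.4357, -0.2749, 0.2293]
orientation: [0.656, -0.282, 0.28, -0.642]
ft_force: [0.2, -0.4, 0.0]
finger_gap: 1.0
t 1.15 tcp [ 0.4357 -0.2749  0.2293] d/0.12 [-0.025 -0.049 -0.636]  rot/45deg [-0.008  0.027  0.042] (deg 2.3) F [ 0.2 -0.4  0. ] gap 1.000
j [-1.19  0.35  2.14  1.2   0.76 -0.6 ]
t 1.15 tcp [ 0.4357 -0.2749  0.2293] d/0.12 [ 0.643 -0.014 -1.379]  rot/45deg [-0.008  0.027  0.042] (deg 2.3) F [ 0.2 -0.4  0. ] gap 1.000
j [-1.19  0.35  2.14  1.2   0.76 -0.6 ]
```

```bash
python3 -m inch '[[-0.01,-0.02,-0.2,-0.004,0.013,0.02,-1],[-0.01,-0.02,-0.2,-0.004,0.013,0.02,-1],[0,-0.01,-0.2,0,0,0,-1],[0,0,0,0,0,0,-1]]'
python3 - <<'E'
from h import *
L=np.radians(42); d=np.array([np.sin(L)*np.cos(PSI),np.sin(L)*np.sin(PSI),-np.cos(L)])
g=np.array([.5055,-.277,.072])
delta(g-.109*d,target(L,s=-1)); delta(g+.011*d,target(L,s=-1))
c=cam('wrist'); save(c,'w1.png'); c=cam('side'); save(c,'s1.png')
c=load('wrist'); P=cloud(c).reshape(-1,3); Q=P[(P[:,2]>.098)&(P[:,2]<.11)&(P[:,0]>.46)&(P[:,0]<.55)&(P[:,1]>-.33)&(P[:,1]<-.22)]
print(len(Q),Q.min(0),Q.max(0),cv2.minEnclosingCircle(Q[:,:2].astype(np.float32)) if len(Q) else '')
E
```

```text
t: 1.55
tcp_pos: [0.4358, -0.2733, 0.1564]
orientation: [0.666, -0.297, 0.278, -0.625]
ft_force: [0.4, -0.1, 1.1]
finger_gap: 1.0
t 1.55 tcp [ 0.4358 -0.2733  0.1564] d/0.12 [-0.026 -0.063 -0.028]  rot/45deg [ 0.003  0.    -0.015] (deg 0.7) F [ 0.4 -0.1  1.1] gap 1.000
j [-1.18  0.53  2.19  1.4   0.7  -0.92]
t 1.55 tcp [ 0.4358 -0.2733  0.1564] d/0.12 [ 0.642 -0.028 -0.771]  rot/45deg [ 0.003  0.    -0.015] (deg 0.7) F [ 0.4 -0.1  1.1] gap 1.000
j [-1.18  0.53  2.19  1.4   0.7  -0.92]
1382 [ 0.47758658 -0.30663758  0.09802726] [ 0.53547871 -0.24960997  0.10539035] ((0.5067622661590576, -0.2782917618751526), 0.02928651124238968)
```

View pics/w1.png

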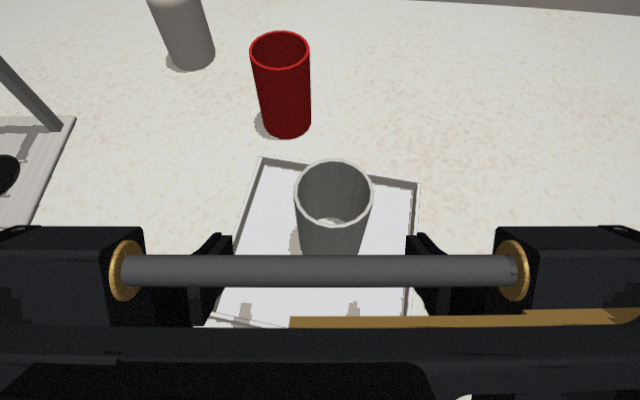

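The wrist view shows the cup rim centred at about (333,190), well between the fingers. The cup axis refines to (0.5066, -0.278), and the rim radius of 29.3 mm fits the cup. I advance and grip.

```bash
python3 -m inch '[[0,-0.04,0,0,0,-0.015,-1],[0.13,0,-0.154,0,0,0,-1],[0.13,0,-0.154,0,0,0,-1],[0.13,0,-0.154,0,0,0,-1],[0.13,0,-0.154,0,0,0,-1],[0.13,0,-0.154,0,0,0,-1],[0,0,0,0,0,0,-1]]' 15
python3 - <<'E'
from h import *
L=np.radians(42); d=np.array([np.sin(L)*np.cos(PSI),np.sin(L)*np.sin(PSI),-np.cos(L)])
g=np.array([.5066,-.278,.072])
delta(g+.011*d,target(L,s=-1))
E
```

```text
t: 2.35
tcp_pos: [0.5197, -0.2877, 0.0736]
orientation: [0.658, -0.296, 0.268, -0.638]
ft_force: [-0.3, 0.9, 0.9]
finger_gap: 1.004
t 2.35 tcp [ 0.5197 -0.2877  0.0736] d/0.12 [-0.048  0.084 -0.082]  rot/45deg [0.03  0.021 0.012] (deg 1.7) F [-0.3  0.9  0.9] gap 1.004
j [-1.    0.76  2.07  1.77  0.63 -1.16]
```

```bash
python3 -m inch '[[-0.02,0.07,-0.02,0.02,0.01,0.01,-1],[-0.02,0.02,-0.05,0.01,0.01,0,-1],[0,0,0,0,0,0,-1]]'
python3 - <<'E'
from h import *
L=np.radians(42); d=np.array([np.sin(L)*np.cos(PSI),np.sin(L)*np.sin(PSI),-np.cos(L)])
g=np.array([.5066,-.278,.072])
delta(g+.011*d,target(L,s=-1))
E
```

```text
t: 2.65
tcp_pos: [0.5143, -0.2772, 0.0681]
orientation: [0.662, -0.295, 0.279, -0.63]
ft_force: [1.3, -0.2, -0.5]
finger_gap: 0.996
t 2.65 tcp [ 0.5143 -0.2772  0.0681] d/0.12 [-0.003 -0.003 -0.036]  rot/45deg [0.002 0.003 0.002] (deg 0.2) F [ 1.3 -0.2 -0.5] gap 0.996
j [-1.    0.77  2.08  1.75  0.63 -1.14]
```

```bash
python3 -m inch '[[0,0,-0.03,0,0,0,-0.3],[0,0,0,0,0,0,0],[0,0,0,0,0,0,0.2],[0,0,0,0,0,0,0.5],[0,0,0,0,0,0,0.8],[0,0,0,0,0,0,0.8]]' 20
python3 -m inch '[[0,0,0.1,0,0,0,0.8],[0,0,0.2,0,0,0,0.8],[0,0,0.2,0,0,0,0.8],[0,0,0.2,0,0,0,0.8],[0,0,0,0,0,0,0.8]]'
python3 - <<'E'
from h import *
L=np.radians(42); d=np.array([np.sin(L)*np.cos(PSI),np.sin(L)*np.sin(PSI),-np.cos(L)])
g=np.array([.5066,-.278,.072])
delta(g+.011*d,target(L,s=-1))
c=cam('wrist'); save(c,'w2.png'); c=cam('side'); save(c,'s2.png')
E
```

```text
t: 3.25
tcp_pos: [0.5133, -0.2785, 0.066]
orientation: [0.661, -0.294, 0.279, -0.631]
ft_force: [-0.3, -0.1, -0.8]
finger_gap: 0.667
t: 3.75
tcp_pos: [0.5116, -0.2771, 0.1496]
orientation: [0.661, -0.295, 0.282, -0.63]
ft_force: [-0.0, -0.2, -1.6]
finger_gap: 0.668
t 3.75 tcp [ 0.5116 -0.2771  0.1496] d/0.12 [ 0.02  -0.004 -0.715]  rot/45deg [-0.001 -0.005  0.006] (deg 0.3) F [-0.  -0.2 -1.6] gap 0.668
j [-1.01  0.57  2.06  1.44  0.62 -0.75]
```

View pics/s2.png

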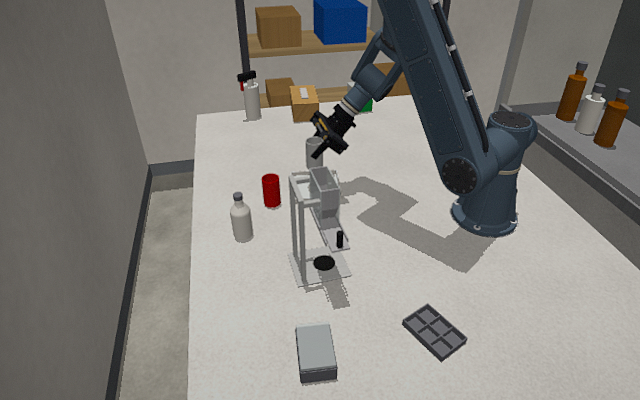

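View pics/w2.png

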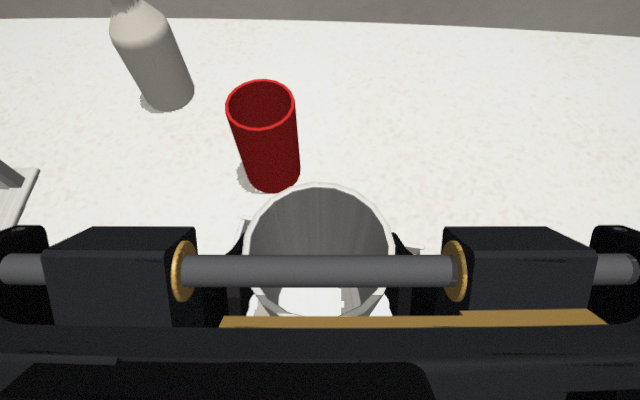

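The cup is gripped (58 mm opening), lifted and upright: the wrist view shows its rim between the pads at (318,240). Next I carry it to the front of the stand.

```bash
python3 -m inch '[[-0.05,0.2,0,0,0,0,0.8],[-0.05,0.3,0,0,0,0,0.8],[-0.05,0.3,0,0,0,0,0.8],[-0.05,0.3,0,0,0,0,0.8],[-0.05,0.3,0,0,0,0,0.8],[-0.05,0.3,0,0,0,0,0.8],[-0.05,0.3,0,0,0,0,0.8],[-0.05,0.3,0,0,0,0,0.8],[-0.03,0.3,0,0,0,0,0.8],[0,0.3,0,0,0,0,0.8],[0,0.1,0,0,0,0,0.8]]'
python3 - <<'E'
from h import *
delta([.46,.0945,.12],target(np.radians(42),s=-1))
E
```

```text
t: 4.95
tcp_pos: [0.4632, 0.0863, 0.1354]
orientation: [0.65, -0.308, 0.299, -0.627]
ft_force: [0.1, -1.0, -0.6]
finger_gap: 0.668
t 4.95 tcp [0.4632 0.0863 0.1354] d/0.12 [-0.027  0.069 -0.128]  rot/45deg [-0.001 -0.063  0.023] (deg 3.0) F [ 0.1 -1.  -0.6] gap 0.668
j [-0.12  0.57  2.42  2.94  0.53 -1.52]
```

```bash
python3 -m inch '[[0.1,0.05,-0.07,0,-0.03,0.01,0.8],[0.12,0.03,-0.12,0,-0.03,0.01,0.8],[0.1,0.01,-0.12,0,0,0,0.8],[0,0,0,0,0,0,0.8]]'
python3 - <<'E'
from h import *
delta([.5655,.0999,.072],target(np.radians(42),s=-1))
E
```

```text
t: 5.35
tcp_pos: [0.4982, 0.1016, 0.0912]
orientation: [0.662, -0.302, 0.283, -0.625]
ft_force: [0.0, -0.4, -0.2]
finger_gap: 0.666
t 5.35 tcp [0.4982 0.1016 0.0912] d/0.12 [ 0.561 -0.014 -0.16 ]  rot/45deg [ 0.003 -0.019 -0.009] (deg 1.0) F [ 0.  -0.4 -0.2] gap 0.666
j [-0.07  0.73  2.37  3.01  0.67 -1.56]
```

```bash
python3 -m inch '[[0.11,-0.003,-0.02,0,-0.015,-0.005,0.8],[0.11,-0.003,-0.03,0,-0.005,-0.005,0.8],[0.11,-0.003,-0.03,0,0,0,0.8],[0.11,0,-0.03,0,0,0,0.8],[0.11,0,-0.02,0,0,0,0.8],[0,0,0,0,0,0,0.8]]'
python3 - <<'E'
from h import *
delta([.5655,.0999,.068],target(np.radians(42),s=-1))
c=cam('side'); save(c,'s3.png'); c=cam('scene'); save(c,'c3.png')
s=load('side'); cv2.imwrite('pics/s3z.png',cv2.cvtColor(cv2.resize(s['pixels'][130:300,230:430],None,fx=3.5,fy=3.5,interpolation=2),cv2.COLOR_RGB2BGR))
E
```

```text
t: 5.95
tcp_pos: [0.566, 0.0987, 0.0734]
orientation: [0.66, -0.298, 0.281, -0.63]
ft_force: [0.6, -0.8, -1.3]
finger_gap: 0.666
t 5.95 tcp [0.566  0.0987 0.0734] d/0.12 [-0.004  0.01  -0.045]  rot/45deg [ 0.006 -0.008  0.006] (deg 0.5) F [ 0.6 -0.8 -1.3] gap 0.666
j [-0.06  0.76  2.2   3.01  0.54 -1.54]
```

View pics/s3z.png

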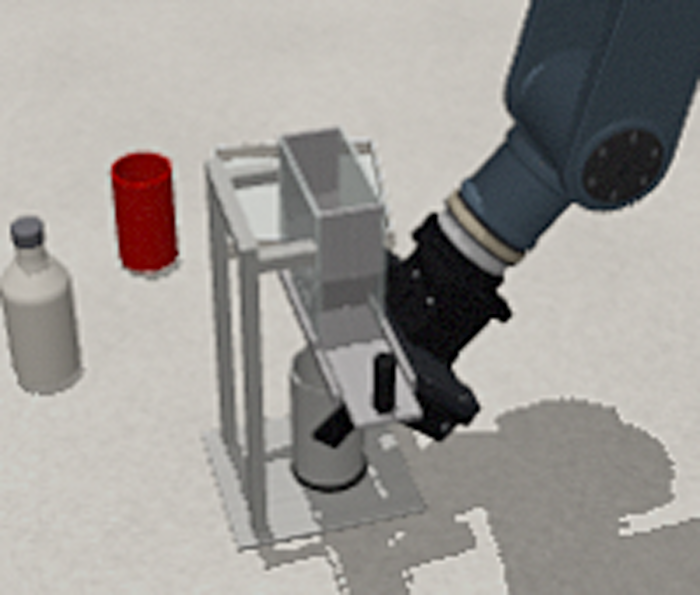

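The cup is just above the dark mark, whose rim shows evenly under its base (zoomed pixel ~(330,480)). I lower it gently, watching the force.

```bash
python3 -m inch '[[0,0.01,-0.03,0,-0.005,0,0.8],[0,0,-0.01,0,0,0,0.8],[0,0,0,0,0,0,0.8]]'
python3 - <<'E'
from h import *
delta([.5655,.0999,.068],target(np.radians(42),s=-1))
s=cam('side'); P=cloud(s).reshape(-1,3); Q=P[(P[:,2]>.02)&(P[:,2]<.1)&(P[:,0]>.52)&(P[:,0]<.6)&(P[:,1]>.1)&(P[:,1]<.135)]
from scipy.optimize import least_squares
f=lambda p:np.hypot(Q[:,0]-p[0],Q[:,1]-p[1])-.029
print(len(Q),least_squares(f,[.558,.1],loss='soft_l1',f_scale=.002).x, Q.max(0))
E
```

```text
t: 6.35
tcp_pos: [0.5635, 0.0996, 0.0691]
orientation: [0.659, -0.296, 0.281, -0.631]
ft_force: [-0.4, 0.6, 0.4]
finger_gap: 0.666
t 6.35 tcp [0.5635 0.0996 0.0691] d/0.12 [ 0.016  0.002 -0.009]  rot/45deg [ 0.004 -0.004  0.009] (deg 0.5) F [-0.4  0.6  0.4] gap 0.666
j [-0.05  0.77  2.21  3.02  0.57 -1.55]
323 [0.55758046 0.09828876] [0.5864728  0.13494343 0.09888728]
```

```bash
python3 -m inch '[[0.01,0,-0.01,0,0,0,0.8],[0,0,-0.005,0,0,0,0.8],[0,0,0,0,0,0,0.8]]'
python3 -m inch '[[0,0,-0.005,0,0,0,0.8],[0,0,0,0,0,0,0.8]]'
python3 - <<'E'
from h import *
delta([.5655,.0999,.068],target(np.radians(42),s=-1))
E
```

```text
t: 6.7
tcp_pos: [0.5643, 0.0997, 0.0681]
orientation: [0.66, -0.295, 0.281, -0.632]
ft_force: [-0.1, -0.0, -1.1]
finger_gap: 0.668
t: 6.9
tcp_pos: [0.5645, 0.0997, 0.068]
orientation: [0.66, -0.295, 0.28, -0.632]
ft_force: [-1.1, 0.3, 0.4]
finger_gap: 0.667
t 6.90 tcp [0.5645 0.0997 0.068 ] d/0.12 [ 0.008  0.001 -0.   ]  rot/45deg [ 0.004 -0.     0.01 ] (deg 0.5) F [-1.1  0.3  0.4] gap 0.667
j [-0.05  0.78  2.21  3.02  0.58 -1.55]
```

```bash
python3 -m inch '[[0.004,0,-0.015,0,0,0,0.8],[0,0,0,0,0,0,0.8]]'
python3 -m inch '[[0,0,0,0,0,0,0.8]]'
```

```text
t: 7.1
tcp_pos: [0.5654, 0.0997, 0.0683]
orientation: [0.66, -0.293, 0.279, -0.633]
ft_force: [0.2, 0.2, -2.5]
finger_gap: 0.667
t: 7.2
tcp_pos: [0.5654, 0.0997, 0.0681]
orientation: [0.66, -0.293, 0.279, -0.633]
ft_force: [-0.1, 0.4, -1.7]
finger_gap: 0.668
```

```bash
python3 -m inch '[[0,0,0,0,0,0,-0.4],[0,0,0,0,0,0,-0.5],[0,0,0,0,0,0,-0.8],[0,0,0,0,0,0,-1],[0,0,0,0,0,0,-1]]'
python3 - <<'E'
from h import *
delta([.5655,.0999,.068],target(np.radians(42),s=-1))
s=cam('side'); save(s,'s4.png')
cv2.imwrite('pics/s4z.png',cv2.cvtColor(cv2.resize(s['pixels'][130:300,230:430],None,fx=3.5,fy=3.5,interpolation=2),cv2.COLOR_RGB2BGR))
P=cloud(s).reshape(-1,3); Q=P[(P[:,2]>.02)&(P[:,2]<.1)&(P[:,0]>.52)&(P[:,0]<.6)&(P[:,1]>.1)&(P[:,1]<.135)]
from scipy.optimize import least_squares
f=lambda p:np.hypot(Q[:,0]-p[0],Q[:,1]-p[1])-.029
print(len(Q),least_squares(f,[.558,.1],loss='soft_l1',f_scale=.002).x, Q.max(0))
w=cam('wrist'); save(w,'w4.png')
E
```

```text
t: 7.7
tcp_pos: [0.5666, 0.0997, 0.0676]
orientation: [0.661, -0.293, 0.279, -0.633]
ft_force: [0.2, 0.6, 0.3]
finger_gap: 0.937
t 7.70 tcp [0.5666 0.0997 0.0676] d/0.12 [-0.009  0.002  0.003]  rot/45deg [0.003 0.007 0.01 ] (deg 0.6) F [0.2 0.6 0.3] gap 0.937
j [-0.05  0.78  2.21  3.03  0.58 -1.55]
294 [0.55952601 0.09755173] [0.58907471 0.13024617 0.09979073]
```

View pics/s4z.png

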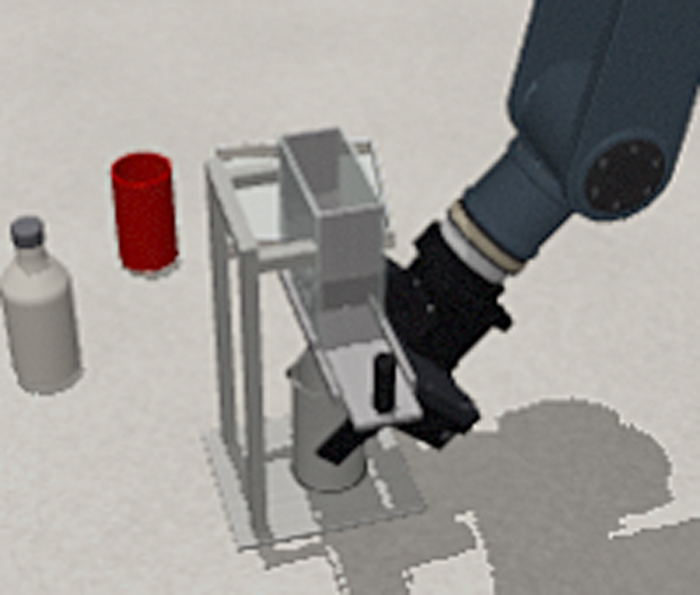

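View pics/w4.png

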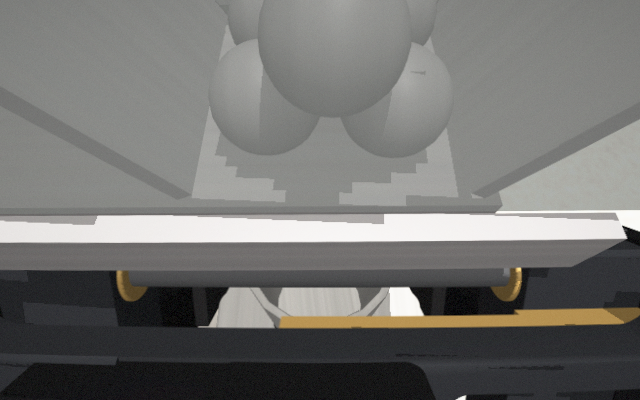

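The cup stands on the mark at about (0.559, 0.098), and the pads are clear of it. The wrist view also shows the balls in the hopper. I back out horizontally.

```bash
python3 -m inch '[[-0.05,0,0,0,0,0,-1],[-0.1,-0.005,0.01,0,0,0,-1],[-0.1,-0.005,0.02,0,0,0,-1],[-0.12,-0.005,0.03,0,0,0,-1],[-0.12,-0.005,0.05,0,0,0,-1],[-0.1,-0.005,0.1,0,0,0,-1],[0,0,0.1,0,0,0,-1]]'
python3 - <<'E'
from h import *
delta([.5515,.2245,.3],target(np.radians(42),s=-1))
s=cam('side'); save(s,'s5.png')
cv2.imwrite('pics/s5z.png',cv2.cvtColor(cv2.resize(s['pixels'][130:300,230:430],None,fx=3.5,fy=3.5,interpolation=2),cv2.COLOR_RGB2BGR))
P=cloud(s).reshape(-1,3); Q=P[(P[:,2]>.02)&(P[:,2]<.1)&(P[:,0]>.52)&(P[:,0]<.6)&(P[:,1]>.1)&(P[:,1]<.135)]
from scipy.optimize import least_squares
f=lambda p:np.hypot(Q[:,0]-p[0],Q[:,1]-p[1])-.029
print(len(Q),least_squares(f,[.558,.1],loss='soft_l1',f_scale=.002).x, Q.max(0))
w=cam('wrist'); save(w,'w5.png')
E
```

```text
t: 8.5
tcp_pos: [0.4902, 0.0967, 0.1044]
orientation: [0.66, -0.295, 0.28, -0.632]
ft_force: [0.1, -0.1, -0.6]
finger_gap: 0.999
t 8.50 tcp [0.4902 0.0967 0.1044] d/0.12 [0.511 1.065 1.63 ]  rot/45deg [0.003 0.    0.01 ] (deg 0.5) F [ 0.1 -0.1 -0.6] gap 0.999
j [-0.08  0.71  2.39  3.02  0.69 -1.57]
404 [0.55964361 0.09776547] [0.5888374  0.13008774 0.09957124]
```

View pics/s5z.png

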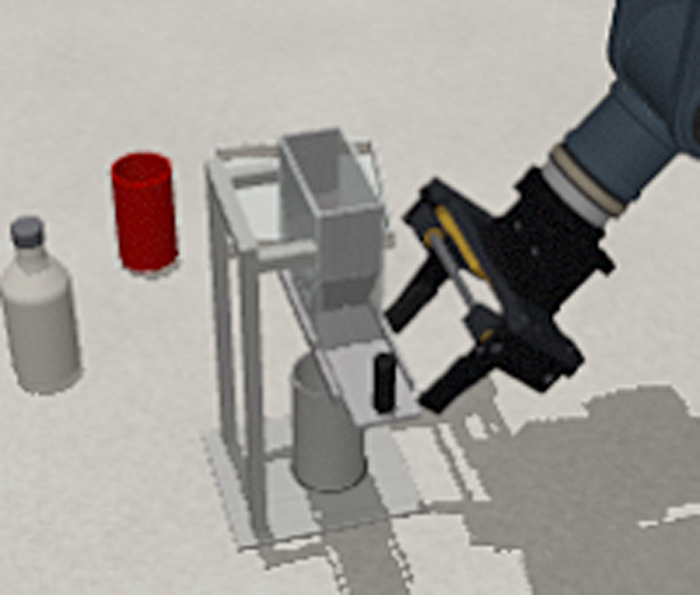

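View pics/w5.png

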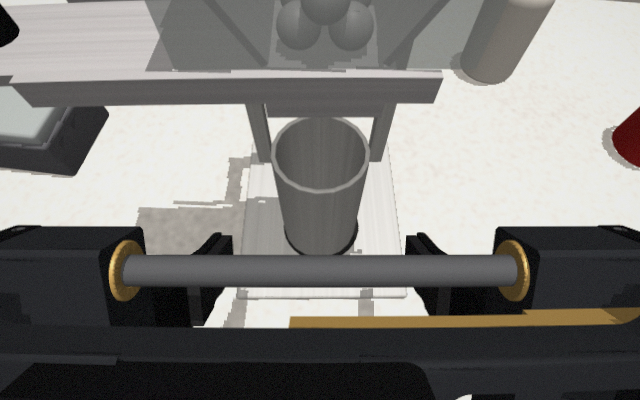

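Run:
```python
from h import *
c=load('wrist'); P=cloud(c).reshape(-1,3); Q=P[(P[:,2]>.101)&(P[:,2]<.11)&(P[:,0]>.51)&(P[:,0]<.61)&(P[:,1]>.05)&(P[:,1]<.15)]
print(len(Q),Q.min(0),Q.max(0),cv2.minEnclosingCircle(Q[:,:2].astype(np.float32)))
# dark mark extents by z
C=cloud(c); dk=(c['pixels'].max(2)<45)&(np.abs(C[...,2]-.006)<.004)&(C[...,0]>.5)&(C[...,0]<.62)&(C[...,1]>.05)&(C[...,1]<.15)
q=C[dk]; print('mark vis',len(q),q.min(0) if len(q) else'',q.max(0) if len(q) else '')
if len(q)>5:
    r=np.hypot(q[:,0]-.558,q[:,1]-.0995); print(r.min(),r.max())
# front rail lower/upper edges of stand: front face
Q=P[(P[:,2]>.173)&(P[:,2]<.183)&(P[:,0]>.50)&(P[:,0]<.545)&(P[:,1]>.03)&(P[:,1]<.26)]
print('rail',len(Q),Q.min(0),Q.max(0)); 
l=np.polyfit(Q[:,1],Q[:,0],1); print(np.degrees(np.arctan(-l[0])),np.polyval(l,.0995), 'expect front ~0.558-0.031')
```

```text
1914 [0.52948263 0.07183366 0.10100024] [0.58563932 0.12879831 0.10754242] ((0.5586552023887634, 0.10013394802808762), 0.029419338330626488)
mark vis 140 [0.53152609 0.06865129 0.00453531] [0.56069181 0.1278343  0.0080505 ]
0.027552378178000464 0.03096593092150797
rail 13525 [0.52310832 0.05739148 0.17300018] [0.54498131 0.22363199 0.18299929]
-1.3761945265191302 0.5301494069818029 expect front ~0.558-0.031
```

The cup is at (0.5587, 0.1001), within 1 mm of the mark's centre. Next I rise clear before turning to tool-down for the knob.

```bash
python3 -m inch '[[-0.05,0,0.2,0,0,0,-1],[-0.05,0,0.25,0,0,0,-1],[0,0.05,0.25,0,0,0,-1],[0,0.05,0.25,0,0,0,-1],[0,0.1,0.25,0,0,0,-1],[0,0.1,0.25,0,0,0,-1],[0,0.1,0.25,0,0,0,-1],[0,0.1,0.25,0,0,0,-1]]'
python3 - <<'E'
from h import *
for s in (1,-1): delta([.5515,.2245,.33],target(0,psi=PSI+s*np.pi/2,s=1))
E
```

```text
t: 9.4
tcp_pos: [0.4745, 0.1449, 0.2957]
orientation: [0.675, -0.269, 0.263, -0.634]
ft_force: [-0.0, -0.2, 0.2]
finger_gap: 1.002
t 9.40 tcp [0.4745 0.1449 0.2957] d/0.12 [0.642 0.663 0.286]  rot/45deg [ 0.737  0.85  -1.882] (deg 98.7) F [-0.  -0.2  0.2] gap 1.002
j [ 0.07  0.12  2.23  2.69  0.   -1.1 ]
t 9.40 tcp [0.4745 0.1449 0.2957] d/0.12 [0.642 0.663 0.286]  rot/45deg [-0.851  0.737  1.884] (deg 98.8) F [-0.  -0.2  0.2] gap 1.002
j [ 0.07  0.12  2.23  2.69  0.   -1.1 ]
```

```bash
python3 -m inch '[[0.03,0.05,0.1,-0.07,0.06,0.155,-1],[0.03,0.05,0.1,-0.07,0.06,0.155,-1],[0.03,0.05,0.1,-0.07,0.06,0.155,-1],[0.03,0.05,0.05,-0.07,0.06,0.155,-1],[0.03,0.05,0,-0.07,0.06,0.155,-1],[0.03,0.05,0,-0.07,0.06,0.155,-1]]'
python3 - <<'E'
from h import *
for s in (-1,): delta([.5515,.2245,.33],target(0,psi=PSI+s*np.pi/2,s=1))
E
```

```text
t: 10.0
tcp_pos: [0.4819, 0.1959, 0.2784]
orientation: [0.745, -0.366, 0.162, -0.533]
ft_force: [0.1, -0.3, 0.4]
finger_gap: 0.998
t 10.00 tcp [0.4819 0.1959 0.2784] d/0.12 [0.58  0.238 0.43 ]  rot/45deg [-0.759  0.704  1.413] (deg 78.8) F [ 0.1 -0.3  0.4] gap 0.998
j [ 0.13  0.18  2.19  1.51  0.08 -0.23]
```

```bash
python3 -m inch '[[0,0.02,0.1,-0.085,0.08,0.155,-1],[0,0.02,0.1,-0.085,0.08,0.155,-1],[0,0.02,0.1,-0.085,0.08,0.155,-1],[0,0.02,0.1,-0.085,0.08,0.155,-1],[0,0,0.1,-0.085,0.08,0.155,-1],[0,0,0.1,-0.085,0.08,0.155,-1]]'
python3 - <<'E'
from h import *
for s in (-1,): delta([.5515,.2245,.33],target(0,psi=PSI+s*np.pi/2,s=1))
E
```

```text
t: 10.6
tcp_pos: [0.4805, 0.2203, 0.3234]
orientation: [0.792, -0.519, 0.103, -0.304]
ft_force: [1.9, 0.4, 0.3]
finger_gap: 1.0
t 10.60 tcp [0.4805 0.2203 0.3234] d/0.12 [0.592 0.035 0.055]  rot/45deg [-0.514  0.359  0.817] (deg 46.3) F [1.9 0.4 0.3] gap 1.000
j [0.07 0.12 1.89 0.37 0.74 0.45]
```

Good: the wrist has unwound. I continue the turn.

```bash
python3 -m inch '[[0.05,0,0.02,-0.09,0.06,0.14,-1],[0.1,0,0.02,-0.09,0.06,0.14,-1],[0.1,0,0.02,-0.09,0.06,0.14,-1],[0.1,0,0,-0.09,0.06,0.14,-1],[0.1,0.02,0,-0.09,0.06,0.14,-1],[0.1,0.02,0,-0.07,0.05,0.12,-1],[0,0,0,0,0,0,-1]]'
python3 - <<'E'
from h import *
for s in (-1,): delta([.5515,.2245,.33],target(0,psi=PSI+s*np.pi/2,s=1))
E
```

```text
t: 11.3
tcp_pos: [0.5443, 0.2241, 0.3204]
orientation: [-0.7, 0.713, 0.019, -0.041]
ft_force: [0.0, -0.2, -0.8]
finger_gap: 1.0
t 11.30 tcp [0.5443 0.2241 0.3204] d/0.12 [0.06  0.004 0.08 ]  rot/45deg [ 0.025 -0.039 -0.041] (deg 2.8) F [ 0.  -0.2 -0.8] gap 1.000
j [ 0.21  0.4   1.39 -0.01  1.38  0.13]
```

Run:
```python
from h import *
w=cam('wrist'); save(w,'w6.png')
P=cloud(w); m=(P[...,2]>.195)&(P[...,2]<.23)&(P[...,0]>.53)&(P[...,0]<.575)&(P[...,1]>.2)&(P[...,1]<.25)&(w['pixels'].max(2)<60)
q=P[m]; print(len(q)); 
if len(q): print(q.min(0),q.max(0)); t=q[q[:,2]>.22]; print('top',len(t),t[:,:2].min(0),t[:,:2].max(0))
```

```text
427
[0.54342825 0.22017907 0.19513792] [0.55789348 0.23503977 0.2254989 ]
top 308 [0.54342825 0.22017907] [0.55789348 0.23480314]
```

View pics/w6.png

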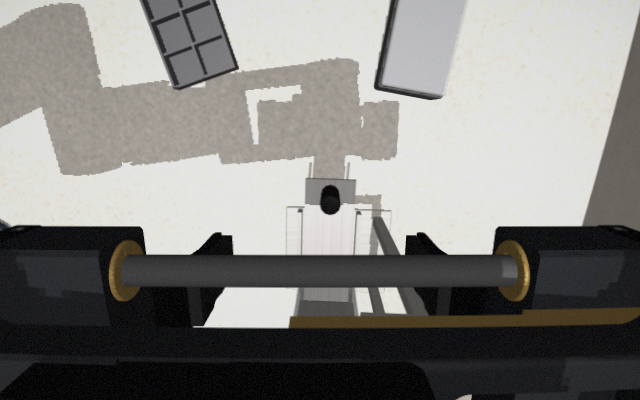

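The knob's top is seen at (330,193), at (0.5507, 0.2275), agreeing with the earlier triangulation. I descend over it in steps.

```bash
python3 -m inch '[[0.05,0.024,-0.05,0.025,-0.039,-0.041,-1],[0,0,-0.2,0,0,0,-1],[0,0,-0.2,0,0,0,-1],[0,0,0,0,0,0,-1]]'
python3 - <<'E'
from h import *
for s in (-1,): delta([.5508,.227,.196],target(0,psi=PSI+s*np.pi/2,s=1))
E
```

```text
t: 11.75
tcp_pos: [0.5421, 0.2251, 0.2607]
orientation: [0.709, -0.705, -0.011, 0.02]
ft_force: [-0.7, -0.3, -0.3]
finger_gap: 1.003
t 11.75 tcp [0.5421 0.2251 0.2607] d/0.12 [ 0.072  0.016 -0.539]  rot/45deg [-0.006 -0.016  0.012] (deg 0.9) F [-0.7 -0.3 -0.3] gap 1.003
j [0.2  0.45 1.49 0.01 1.22 0.15]
```

```bash
python3 -m inch '[[0.075,0.016,-0.05,-0.006,-0.016,0.012,-1],[0.01,0,-0.2,0,0,0,-1],[0.01,0,-0.2,0,0,0,-1],[0.01,0,-0.08,0,0,0,-1],[0,0,0,0,0,0,-1]]'
python3 - <<'E'
from h import *
for s in (-1,): delta([.5508,.227,.196],target(0,psi=PSI+s*np.pi/2,s=1))
E
```

```text
t: 12.25
tcp_pos: [0.5567, 0.2269, 0.1989]
orientation: [0.708, -0.706, -0.021, 0.015]
ft_force: [-0.5, -0.5, 0.4]
finger_gap: 0.997
t 12.25 tcp [0.5567 0.2269 0.1989] d/0.12 [-0.049  0.001 -0.024]  rot/45deg [-0.004  0.01   0.002] (deg 0.5) F [-0.5 -0.5  0.4] gap 0.997
j [0.2  0.53 1.53 0.   1.07 0.15]
```

```bash
python3 -m inch '[[-0.05,0,-0.02,0,0,0,-1],[0,0,0,0,0,0,0]]' 12
python3 -m inch '[[0,0,0,0,0,0,0.4],[0,0,0,0,0,0,0.6],[0,0,0,0,0,0,0.8],[0,0,0,0,0,0,1],[0,0,0,0,0,0,1],[0,0,0,0,0,0,1]]' 12
python3 - <<'E'
from h import *
for s in (-1,): delta([.5508,.227,.196],target(0,psi=PSI+s*np.pi/2,s=1))
E
```

```text
t: 12.45
tcp_pos: [0.5514, 0.2271, 0.1981]
orientation: [0.708, -0.706, -0.022, 0.014]
ft_force: [-0.2, -0.1, -0.2]
finger_gap: 0.968
t: 13.05
tcp_pos: [0.553, 0.2277, 0.2016]
orientation: [0.709, -0.705, -0.024, 0.012]
ft_force: [-0.7, 0.5, -0.3]
finger_gap: 0.451
t 13.05 tcp [0.553  0.2277 0.2016] d/0.12 [-0.018 -0.006 -0.046]  rot/45deg [-0.007  0.022  0.002] (deg 1.0) F [-0.7  0.5 -0.3] gap 0.451
j [0.2  0.52 1.55 0.   1.06 0.15]
```

```bash
python3 -m inch '[[-0.015,-0.005,-0.04,0.0,0.02,0,1],[0,0,0,0,0,0,1],[0,0,0,0,0,0,1],[0,0,0,0,0,0,1],[0,0,0,0,0,0,1],[0,0,0,0,0,0,1]]' 12
python3 - <<'E'
from h import *
for s in (-1,): delta([.5508,.227,.196],target(0,psi=PSI+s*np.pi/2,s=1))
E
```

```text
t: 13.65
tcp_pos: [0.5498, 0.227, 0.1962]
orientation: [0.709, -0.705, -0.017, 0.019]
ft_force: [-0.2, 0.2, 0.3]
finger_gap: 0.178
t 13.65 tcp [0.5498 0.227  0.1962] d/0.12 [ 0.008 -0.    -0.001]  rot/45deg [-0.007 -0.004  0.002] (deg 0.4) F [-0.2  0.2  0.3] gap 0.178
j [0.2  0.53 1.54 0.01 1.07 0.15]
```

```bash
python3 -m inch '[[-0.004,0.09,0,0,0,0,1],[-0.004,0.09,0,0,0,0,1],[-0.004,0.09,0,0,0,0,1],[-0.004,0.09,0,0,0,0,1],[-0.004,0.07,0,0,0,0,1]]'
python3 - <<'E'
from h import *
for s in (-1,): delta([.5479,.282,.196],target(0,psi=PSI+s*np.pi/2,s=1))
E
```

```text
t: 14.15
tcp_pos: [0.547, 0.2796, 0.1962]
orientation: [-0.707, 0.707, 0.016, -0.019]
ft_force: [1.9, -16.6, 0.7]
finger_gap: 0.182
t 14.15 tcp [0.547  0.2796 0.1962] d/0.12 [ 0.007  0.02  -0.001]  rot/45deg [ 0.001 -0.005  0.002] (deg 0.3) F [  1.9 -16.6   0.7] gap 0.182
j [0.29 0.55 1.49 0.   1.1  0.24]
```

```bash
python3 -m inch '[[0,0,0,0,0,0,1],[0,0,0,0,0,0,1],[0,0.01,0,0,0,0,1],[0,0,0,0,0,0,1]]'
python3 - <<'E'
from h import *
delta([.5479,.282,.196],target(0,psi=PSI-np.pi/2,s=1))
for n in ('side','scene'):
    s=cam(n); save(s,n+'7.png')
s=load('side'); cv2.imwrite('pics/s7z.png',cv2.cvtColor(cv2.resize(s['pixels'][110:300,250:420],None,fx=3.1,fy=3.1,interpolation=2),cv2.COLOR_RGB2BGR))
s=load('scene'); cv2.imwrite('pics/c7z.png',cv2.cvtColor(cv2.resize(s['pixels'][140:270,280:400],None,fx=4.5,fy=4.5,interpolation=2),cv2.COLOR_RGB2BGR))
E
```

```text
t: 14.55
tcp_pos: [0.547, 0.2798, 0.1961]
orientation: [-0.703, 0.711, 0.019, -0.022]
ft_force: [0.5, -3.3, 2.4]
finger_gap: 0.174
t 14.55 tcp [0.547  0.2798 0.1961] d/0.12 [ 0.007  0.018 -0.001]  rot/45deg [ 0.015 -0.005 -0.006] (deg 0.8) F [ 0.5 -3.3  2.4] gap 0.174
j [ 0.3   0.56  1.49 -0.01  1.1   0.24]
```

View pics/s7z.png

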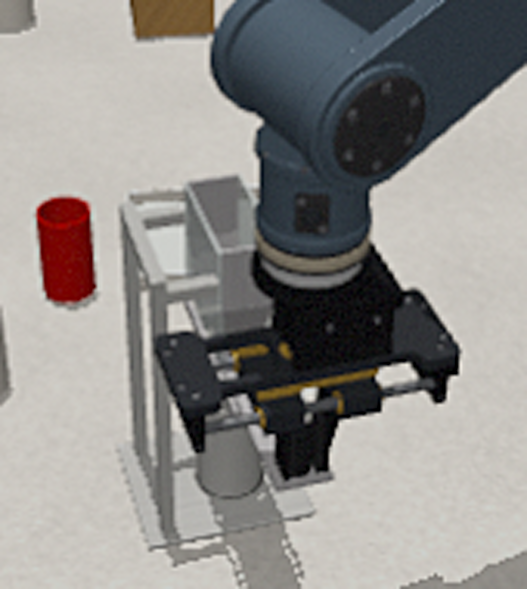

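View pics/c7z.png

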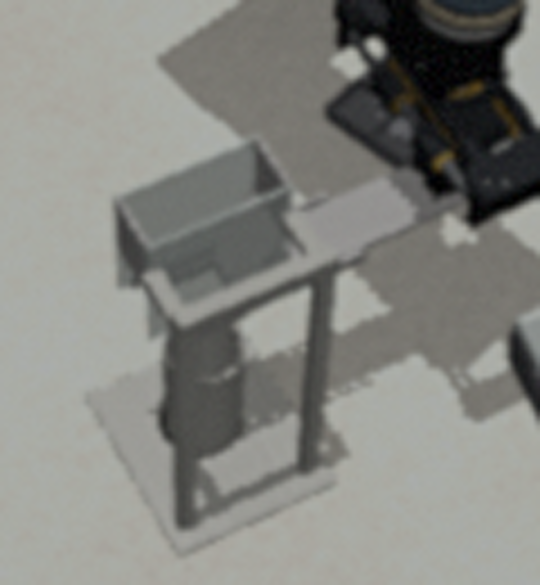

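```bash
python3 -m inch '[[0,0.03,0,0,0,0,1],[0,0,0,0,0,0,1],[0,0,0,0,0,0,1]]'
python3 - <<'E'
from h import *
s=load('scene'); a=cv2.resize(s['pixels'][170:225,300:350],None,fx=10,fy=10,interpolation=2)
cv2.imwrite('pics/c8z.png',cv2.cvtColor(cv2.convertScaleAbs(a,alpha=1.5),cv2.COLOR_RGB2BGR))
P=cloud(s); 
for v in range(188,212,3): print(v,[ '%.2f,%.2f,%.2f'%tuple(P[v,u]) for u in range(316,334,4)])
E
```

```text
t: 14.95
tcp_pos: [0.547, 0.2803, 0.196]
orientation: [-0.699, 0.714, 0.019, -0.023]
ft_force: [-0.2, -3.4, 1.6]
finger_gap: 0.179
188 ['0.53,0.08,0.24', '0.53,0.10,0.23', '0.54,0.11,0.23', '0.58,0.10,0.29', '0.58,0.11,0.28']
191 ['0.54,0.08,0.24', '0.58,0.08,0.29', '0.58,0.09,0.29', '0.58,0.10,0.28', '0.58,0.11,0.27']
194 ['0.58,0.06,0.29', '0.58,0.07,0.28', '0.58,0.09,0.27', '0.58,0.10,0.26', '0.58,0.11,0.26']
197 ['0.58,0.06,0.28', '0.58,0.07,0.26', '0.58,0.09,0.26', '0.58,0.10,0.24', '0.58,0.11,0.24']
200 ['0.58,0.06,0.26', '0.58,0.07,0.25', '0.58,0.09,0.24', '0.58,0.10,0.23', '0.58,0.11,0.23']
203 ['0.59,0.06,0.26', '0.58,0.07,0.23', '0.58,0.09,0.22', '0.58,0.10,0.21', '0.62,0.09,0.28']
206 ['0.60,0.05,0.26', '0.58,0.07,0.22', '0.58,0.09,0.21', '0.63,0.08,0.28', '0.63,0.09,0.28']
209 ['0.61,0.05,0.26', '0.62,0.05,0.28', '0.63,0.06,0.28', '0.63,0.07,0.27', '0.63,0.09,0.27']
```

View pics/c8z.png

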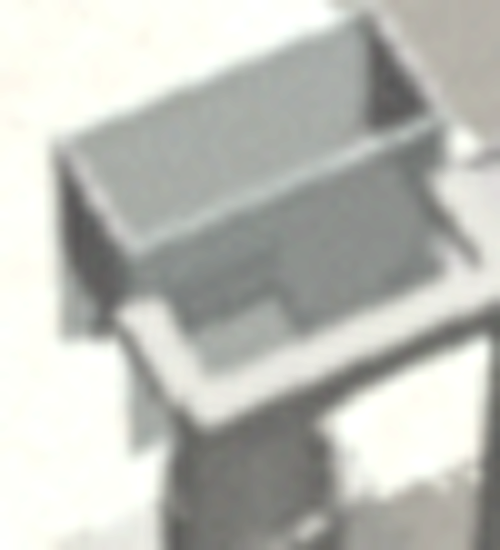

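The hopper looks empty: the round shapes seen before at about (323,199) are gone, and the shutter is against its stop. I slide it shut.

```bash
python3 -m inch '[[0.004,-0.09,0,0.02,0,0,1],[0.004,-0.09,0,0,0,0,1],[0.004,-0.09,0,0,0,0,1],[0.004,-0.09,0,0,0,0,1],[0.004,-0.08,0,0,0,0,1],[0,-0.03,0,0,0,0,1],[0,0,0,0,0,0,1]]'
python3 - <<'E'
from h import *
delta([.5508,.227,.196],target(0,psi=PSI-np.pi/2,s=1))
E
```

```text
t: 15.65
tcp_pos: [0.5497, 0.2287, 0.1961]
orientation: [0.71, -0.704, -0.02, 0.021]
ft_force: [-0.3, 3.1, 0.4]
finger_gap: 0.176
t 15.65 tcp [0.5497 0.2287 0.1961] d/0.12 [ 0.009 -0.014 -0.001]  rot/45deg [-0.011 -0.002 -0.008] (deg 0.6) F [-0.3  3.1  0.4] gap 0.176
j [0.2  0.53 1.55 0.01 1.07 0.14]
```

```bash
python3 -m inch '[[0,-0.03,0,0,0,0,1],[0,-0.03,0,0,0,0,1]]'
python3 -m inch '[[0,-0.04,0,0,0,0,1],[0,-0.04,0,0,0,0,1]]'
```

```text
t: 15.85
tcp_pos: [0.5499, 0.2248, 0.1962]
orientation: [0.713, -0.701, -0.02, 0.02]
ft_force: [-0.1, 16.8, -0.9]
finger_gap: 0.18
t: 16.05
tcp_pos: [0.5499, 0.2242, 0.1963]
orientation: [0.72, -0.694, -0.019, 0.018]
ft_force: [-0.9, 15.5, -1.5]
finger_gap: 0.177
```

```bash
python3 -m inch '[[0,0,0,0,0,0,1],[0,0,0,0,0,0,0.5],[0,0,0,0,0,0,0],[0,0,0,0,0,0,-0.2],[0,0,0,0,0,0,-0.2],[0,0,0,0,0,0,-0.2]]'
python3 -m inch '[[0,0,0.05,0,0,0,-0.3],[0,0,0.15,0,0,0,-0.3],[0,0,0.3,0,0,0,-0.3],[0,0,0.3,0,0,0,-0.3],[0,0,0.3,0,0,0,-0.3],[-0.1,0.1,0.2,0,0,0,-0.3],[-0.3,0.3,0.1,0,0,0,-0.3],[-0.3,0.3,0.1,0,0,0,-0.3],[-0.2,0.3,0.1,0,0,0,-0.3],[0,0,0,0,0,0,-0.3]]'
python3 - <<'E'
from h import *
for n in ('side','scene','wrist'):
    s=cam(n); save(s,n+'9.png')
s=load('side'); cv2.imwrite('pics/s9z.png',cv2.cvtColor(cv2.resize(s['pixels'][130:300,230:400],None,fx=3.5,fy=3.5,interpolation=2),cv2.COLOR_RGB2BGR))
s2=load('scene'); cv2.imwrite('pics/c9z.png',cv2.cvtColor(cv2.resize(s2['pixels'][140:330,170:450],None,fx=2.8,fy=2.8,interpolation=2),cv2.COLOR_RGB2BGR))
def k(c,r):
    reg=np.zeros((400,640),np.uint8); reg[r[1]:r[3],r[0]:r[2]]=1; m=((c['pixels'].max(2)<50)&(reg>0)).astype(np.uint8)
    n,l,st,ce=cv2.connectedComponentsWithStats(m); i=1+st[1:,4].argmax(); return ce[i],st[i]
a,b=k(s2,(350,177,372,197)),k(s,(325,225,355,255)); print(a,b)
o1,d1=ray(s2,[a[0]]); o2,d2=ray(s,[b[0]]); t=np.linalg.lstsq(np.c_[d1[0],-d2[0]],o2-o1,rcond=None)[0]; print('knob',o1+t[0]*d1[0],o2+t[1]*d2[0])
E
```

```text
t: 16.65
tcp_pos: [0.5501, 0.2224, 0.1959]
orientation: [0.718, -0.695, -0.02, 0.018]
ft_force: [0.9, -0.8, 0.6]
finger_gap: 0.529
t: 17.65
tcp_pos: [0.439, 0.3422, 0.3993]
orientation: [0.719, -0.694, -0.019, 0.015]
ft_force: [0.3, -0.9, 0.2]
finger_gap: 0.649
(array([360.93103448, 183.5862069 ]), array([359, 179,   4,  10,  29], dtype=int32)) (array([339.1547619 , 238.08333333]), array([337, 231,   6,  16,  84], dtype=int32))
knob [0.55054558 0.22474439 0.2052796 ] [0.55147594 0.22494596 0.20477403]
```

View pics/s9z.png

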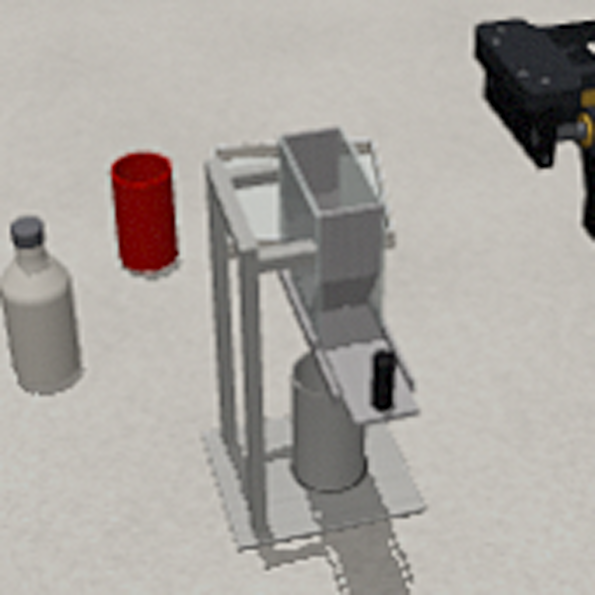

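View pics/c9z.png

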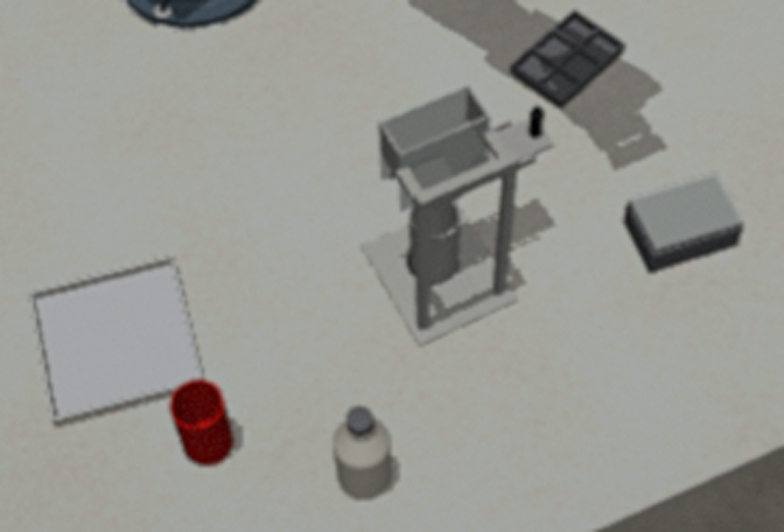

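View pics/wrist9.png

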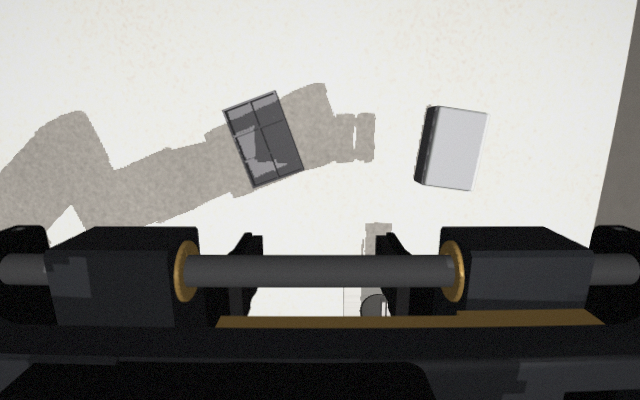

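The knob axis now triangulates to y = 0.2247, the shut position (expected 0.2243). It read 0.2275 before, so the end stop has been reached. The hopper looks empty, no balls are visible on the bench, and the bystanders appear unmoved. I look into the cup from the front, above the gap ahead of the rail.

```bash
python3 -m inch '[[-0.03,-0.2,0,0,0,0,-0.3],[-0.03,-0.35,0,0,0,0,-0.3],[-0.03,-0.35,0,0,0,0,-0.3],[-0.03,-0.35,0,0,0,0,-0.3],[-0.03,-0.35,0,0,0,0,-0.3],[-0.03,-0.35,0,0,0,0,-0.3],[-0.03,-0.35,0,0,0,0,-0.3],[0,-0.1,0,0,0,0,-0.3],[0,0,0,0,0,0,-0.3]]'
python3 - <<'E'
from h import *
s=cam('wrist'); save(s,'w10.png')
E
```

```text
t: 18.7
tcp_pos: [0.4177, 0.0277, 0.3899]
orientation: [0.716, -0.698, -0.006, 0.01]
ft_force: [-0.1, 0.4, -0.2]
finger_gap: 0.649
```

View pics/w10.png

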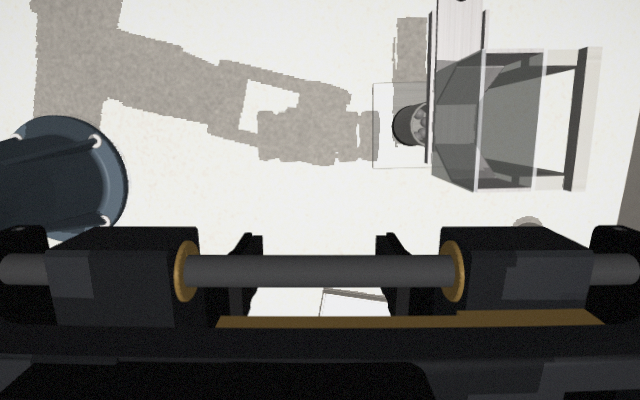

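Run:
```python
from h import *
s=load('wrist'); a=cv2.resize(s['pixels'][70:190,360:500],None,fx=5,fy=4.9,interpolation=2)
cv2.imwrite('pics/w10z.png',cv2.cvtColor(cv2.convertScaleAbs(a,alpha=1.3),cv2.COLOR_RGB2BGR))
```

```text
(no output)
```

View pics/w10z.png

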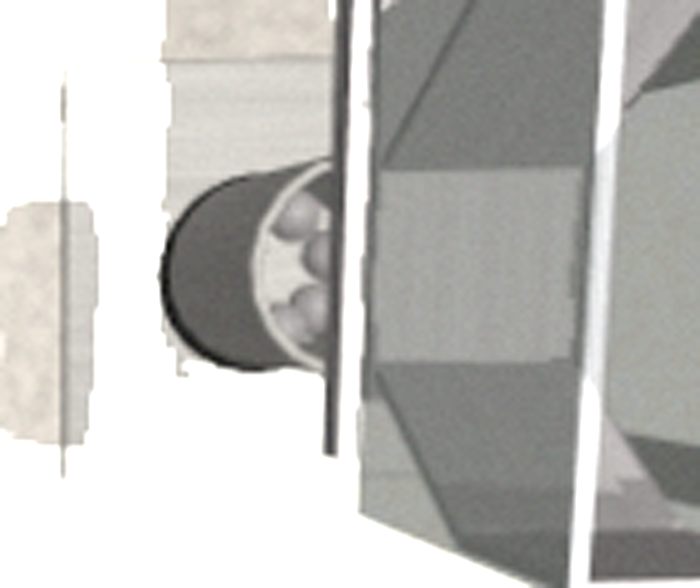

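The zoomed view shows the cup on the mark with at least four balls visible in it. The rest of its interior is hidden by the rail. The hopper floor is bare, the shutter is shut, and there are no stray balls on the plate. I hand in the job.

```bash
python3 -c "
from workcell import bot
print(bot.close_job())"
```

```text
the job is handed in; nothing more can be done
None
```

The cup now stands upright on the mark under the outlet, the shutter was drawn open to its stop and pushed fully shut again, and the job is handed in. It took about 19 s on the robot's clock.

- **Cup:** before the shutter was opened it was about 1 mm off the mark's centre. It looks the same in the last pictures.
- **Shutter:** I pushed it shut until it met the end stop, at about 16 N. The knob then measured y = 0.2247 m against 0.2243 m expected for shut. It had measured 0.2275 m at the start, so it was either about 3 mm off shut then or the first reading was off.
- **Balls:** the hopper is empty and I see no loose balls. Four or so are visible in the cup; the shutter rail hides the rest of it, so I did not count all six directly.
- **Bystanders:** the bottle, dish and tip box look unmoved in the pictures; I did not measure them.
- **Forces:** the highest wrist force I read was about 17 N, at the shutter stops.

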